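# Check-weigh a film roll on the spring hand scale

## Robot

A 7-joint arm with a two-finger parallel gripper is mounted at the origin on the work surface. World frame = base frame: x ahead of the robot, y to its left, z up, the work surface at z = 0. Lengths are in m, angles in rad, forces in N, time in s.
With the tool pointing down it reaches from about 0.425 to 0.875 m from the base axis. Payload 8.4 kg.
Tool frame: the origin (TCP) lies midway between the tips of the shut fingers; the grasp point (between the pads) lies 19 mm behind it (manip.grasp_offset is the z of the grasp point in the tool frame, in m); z points along the fingers, y is the line along which they close (so a half turn about z gives the same grasp; the last joint's range is limited). The gripper opens to 85 mm and grips with 20 to 120 N. Pads are 22 mm wide; open, the fingers measure 114 mm over their backs; the gripper's body (76 mm by 85 mm) begins 54 mm behind the grasp point. The pads swing forward as they close: fully open they stand 13 mm farther back than shut.
Start: joints at [-1.345, 0.333, 0.04, 1.465, -0.013, 1.343, -0.059], TCP at [0.207, 0.616, 0.231] pointing down, gripper open.
Joint ranges: [-2.58, 2.58], [-0.38, 2.09], [-1.3, 1.39], [0.25, 2.4], [-1.5, 4.64], [0.08, 2.09], [-2.65, 2.65]. Speed limits (rad/s): [2.22, 2.22, 2.79, 2.79, 3.14, 3.14, 3.14].

## Interface

Orientations are given as a rotation vector (axis times angle).
In Python, from workcell import sensors, cams, sign_off, manip gives the robot as it stands. The module is installed in compiled form; this text tells all that it offers.
- The arm moves only by the tool step_hand, called after ">>>" as name(argument=value, ...) on one line, values as JSON. Schema: {"type":"object","properties":{"deltas":{"type":"array","items":{"type":"array","items":{"type":"array","items":{"type":"number"},"minItems":7,"maxItems":7},"minItems":1,"maxItems":12},"minItems":1,"maxItems":1},"force":{"type":"number"},"only":{"type":"string"},"quiet":{"type":"boolean"},"lines":{"type":"string"}},"required":["deltas"],"additionalProperties":false}. deltas is a list that holds a single list of rows (three levels of brackets), with 1 to 12 rows, each of 7 numbers: dx, dy, dz in m, then a rotation vector rx, ry, rz in rad, then the finger opening in m; each row shifts and turns the commanded pose from where the row before left it, along the tool's axes as they then stand; what a row does not reach is not made up. A row lasts 1/10 s, in which the tool goes at most 0.05 m and 0.15 rad, less where a joint would pass 70% of its speed; a pose out of reach is approached as far as the arm can. The fingers move at their own pace and stop on an object; force is the grip in N (left out, the last holds). Time passes only in rows, so rows that do not move let the fingers close. The tool returns the time, the measured TCP pose, the force, the opening and the grip force at its end. only (a regular expression) keeps the lines of the reply that match it, lines (a string "A,B") keeps lines A to B, and quiet returns only ok. Input that does not fit is refused with a message, and nothing moves.
- sensors.state(): the state, without advancing time (a new reading comes with each control period).
- cams.capture(name): name is "scene" or "top" or "wrist"; returns a dict with "pixels" (400x640x3 uint8, red, green, blue), "fx", "fy", "cx", "cy" (pixels), "view" (4x4, takes a point from world to camera coordinates). Camera axes: x right, y up, looking along -z (the intrinsics and any distortion apply to the point x, -y, -z); pixel columns grow to the right and rows downward; lengths in m; the calibration is good to about 2 mm. A picture is of the moment at which its call begins. There is no depth.
- sign_off(): hands the job in; it is judged then, once.
The state is a dict: "time_s": time; "qpos": joint angles; "joint_vel": joint speeds; "joint_torque": joint torques, N m; "tool_pos": TCP position; "orientation": TCP orientation; "ft_force": force on the tool from outside, world axes, zero at the start; "wrist_torque": the same for the moment, N m; "opening": finger opening in m; "grip_force": force on a finger pad.
Only numpy, scipy, OpenCV 4.12 (cv2) and the standard library are available. Lean on these libraries where they do the work, as an engineer would, in place of code of your own. Each camera call takes 0.05 s, during which the arm holds its last target. There are 200 camera calls.

## Task

Take the orange-handled spring scale out of its blue holster and, with its hook under the wire bail, lift the red-banded film roll until it hangs just clear of the bench (about 15 mm) and hold it still there for two seconds for the reading. Then carry it low (never more than 50 mm above the bench) and set it down gently, without dropping or pressing on it, fully home and upright in the green round nest; unhook, put the scale back in its holster with its flange resting on the rim, and let go. Handle the roll only with the hook and leave everything else on the bench where it is.

Things in the scene. Friction and masses are not known exactly. Their poses are not given: they have to be found in the camera images.
- scale: Loose tubular spring scale, 0.24 kg, hook down in the holster. Origin: centre of the underside of its aluminium flange (70 along x, 56 along y, 6 thick, upward from the origin); z up the tube. White barrel below: diameter 26, 60 long. A steel hook (8 mm bar, bent in the x-z plane, 43 wide) hangs from it, underside 116 below the origin unloaded; free tip at -x, closed back at +x.
- scale_grip (a point): Middle of the orange grip block on top of the flange, 36 mm above the scale's origin: 40 along x, 28 along y, 60 high. Grip it across y, from above.
- hook_gap (a point): Middle of the hook's open mouth, on the tube axis in x and y, 81 mm below the scale's origin unloaded; it moves down with the hook. A 6 mm bar along y enters from the scale's -x side within 6 mm above or below this height (the tip's top is 9 mm below it), and is caught when the hook rises with the bar within 8 mm of the axis in x.
- hook_seat (a point): Point where the centre of a 6 mm bar rests in the hook's V: on the tube axis, 103 mm below the scale's origin when unloaded; it moves down with the hook.
- scale_hook (a joint): How far the scale's hook is drawn out of the barrel, m, 0 to 0.075. A spring of 120 N/m pulls it back, so the reading x 120 is the pull in N; with nothing on the hook it reads about 0.003 from the hook's own weight. Coloured bands on the rod come out as it stretches.
- roll: Loose white film roll with a red band round it, standing on the bench: diameter 68, height 60 mm, mass unknown, between 0.35 and 0.78 kg. Origin: centre of its underside; z up. A fixed steel wire bail (6 mm wire, 54 mm wide) stands on its top in the roll's y-z plane.
- bail (a point): Middle of the bail's straight top wire (wire centre), 112 mm above the roll's origin, so 52 mm above the roll's top face. The wire runs along the roll's y.
- nest: Fixed green round dish on the bench: inner diameter 76 mm at the floor, flaring to about 90 mm at the rim, outer diameter 98, rim 12 mm above the bench. Origin: centre of its underside; z up.
- nest_floor (a point): Centre of the nest's floor, 4 mm above the bench. The roll's underside belongs here.
- holster: Fixed blue square tube on a dark 110 x 100 mm foot, open at the top: outside 64 (x) x 52 (y), inside 52 x 40 mm, rim 135 mm above the bench. Origin: centre of its underside. The scale stands in it with the same x direction.
- holster_mouth (a point): Centre of the holster's open top at rim height; the scale's origin is here when it rests in the holster.
- bare_roll: Bystander: plain white film roll without band or bail, 68 mm diameter, 50 high. Origin: centre of its underside.
- tape: Bystander: yellow tape ring, 90 mm diameter, 24 high. Origin: centre of its underside.
- driver: Bystander: screwdriver lying on the bench. Origin: on its axis.
- spanner: Bystander: steel wrench lying on the bench. Origin: on its axis.
- solvent: Bystander: clear bottle with red cap, 60 mm diameter, 130 high. Origin: centre of its underside.
- carton: Bystander: cardboard carton, 90 x 120 x 60 mm. Origin: centre of its underside.
- mug: Bystander: blue mug, 80 mm diameter, 90 high. Origin: centre of its underside.
- parts_bin: Bystander: blue open bin, 160 x 120 x 60 mm. Origin: centre of its underside.
Mind the look-alikes: they are no part of the job. Leave any pink or purple look-alike of the holster alone.

How it is judged:
On the way, in this order (a step that is already met when the one before it is completed fails the run):
1. the hook is under the bail and the spring has begun to pull (contact force between scale and roll above 1.5 N and value of joint scale_hook above 0.01 m), for 0.1 s.
2. the roll hangs still from the scale, its underside 8 to 22 mm above the bench, for 1 s (height (world z) of roll between 0.008 and 0.022 m and angle between roll's own z axis and vertical below 0.25 rad and linear speed of roll below 0.03 m/s and value of joint scale_hook above 0.022 m and contact force between scale and roll above 2.5 N and horizontal distance between roll and nest_floor above 0.09 m), for 1 s.
3. the roll stands home in the nest and the hook no longer touches it (horizontal distance between roll and nest_floor below 0.008 m and z of roll in the frame of nest_floor below 0.003 m and angle between roll's own z axis and vertical below 0.06 rad and contact force between scale and roll below 0.1 N), for 0.2 s.
At the end, for the whole second after the job is handed in: The roll stands at rest in the nest: within 8 mm of its centre, underside within 3 mm of its floor, upright within 0.06 rad, clear of the scale. The scale stands at rest in its holster: origin within 12 mm of the mouth centre and 4 mm of rim height, upright within 0.08 rad (all of step 3 and linear speed of each of roll, scale below 0.01 m/s and horizontal distance between scale and holster_mouth below 0.012 m and z of scale in the frame of holster_mouth between -0.004 and 0.004 m and angle between scale's own z axis and vertical below 0.08 rad); the robot touches nothing.
It fails at once if the roll is dropped, jerked or pressed: contact forces on it above 18 N (contact force between roll and anything else above 18 N).
It fails at once if the roll is lifted more than 60 mm above the bench (height (world z) of roll above 0.06 m).
It fails at once if the roll is tipped over 0.5 rad (angle between roll's own z axis and vertical above 0.5 rad).
It fails at once if the fingers touch the roll (contact force between the fingers and roll above 0.5 N).
It fails at once if a bystander is moved more than 20 mm (distance of any of bare_roll, tape, driver, spanner, solvent, carton, mug, parts_bin from where it was at the start of the episode above 0.02 m).
It also fails if it takes over 72 s, if anything falls off the work surface, if the arm or the gripper's body presses on something with over 40 N, if the wrist force passes 120 N, or if a joint passes its speed limit or range.

## Working session

There is one attempt and no reset: what is moved stays moved. The work goes in short steps, Python scripts to look and compute and a tool call to move; the robot and the scene stay as the last step left them, time stands still between calls to the robot, and variables do not carry over. Pictures are saved under pics/ and viewed, at most 10 in all, crops included, and the job is handed in when it is done.

```bash
mkdir -p pics
```

Create h.py:
```python
import numpy as np, cv2
from workcell import sensors, cams, sign_off, manip
def cap(name,fn=None):
    c=cams.capture(name)
    if fn: cv2.imwrite('pics/'+fn, c['pixels'][:,:,::-1])
    np.savez('pics/'+(fn or name)+'.npz',**{k:c[k] for k in ('pixels','fx','fy','cx','cy','view')},allow_pickle=True)
    return c
def load(fn): return np.load('pics/'+fn+'.npz',allow_pickle=True)
def ray(c,u,v):
    V=np.array(c['view']); R=V[:3,:3]; o=-R.T@V[:3,3]
    d=R.T@np.array([(u-c['cx'])/c['fx'],-(v-c['cy'])/c['fy'],-1.]); return o,d/np.linalg.norm(d)
def atz(c,u,v,z):
    o,d=ray(c,u,v); return o+d*(z-o[2])/d[2]
def tri(*obs):
    A=np.zeros((3,3));b=np.zeros(3)
    for c,u,v in obs:
        o,d=ray(c,u,v);P=np.eye(3)-np.outer(d,d);A+=P;b+=P@o
    x=np.linalg.solve(A,b)
    return x,[np.linalg.norm((np.eye(3)-np.outer(d,d))@(x-o)) for o,d in [ray(*q) for q in obs]]
def proj(c,p):
    q=np.array(c['view'])@np.append(p,1); return c['cx']+c['fx']*q[0]/-q[2], c['cy']-c['fy']*q[1]/-q[2]
```

Run:
```python
from h import *
for n in ('scene','top','wrist'):
    c=cap(n,n+'0.png'); print(n,[k for k in c],c['fx'],c['cx'],c['cy'],ray(c,320,200))
s=sensors.state();print(s['time_s'],s['tool_pos'],s['orientation'],s['ft_force'],manip.grasp_offset)
```

```text
scene ['pixels', 'fx', 'fy', 'cx', 'cy', 'view'] 370.47139795428797 321.1257290513706 198.34152205582518 (array([1.34671976, 0.00481657, 0.98176686]), array([-0.71016961, -0.03838644, -0.70298336]))
top ['pixels', 'fx', 'fy', 'cx', 'cy', 'view'] 423.79347020520237 326.1404873631803 202.39183731988606 (array([ 0.32547823, -0.04161145,  1.50579409]), array([ 0.1125811 ,  0.02969662, -0.99319867]))
wrist ['pixels', 'fx', 'fy', 'cx', 'cy', 'view'] 285.93187533623905 318.0064422009068 196.45073348376133 (array([0.13778005, 0.63941071, 0.37207662]), array([ 0.2886892 , -0.09044294, -0.95314145]))
0.15 [0.20735415 0.61567866 0.23063763] [-5.07966281e-01 -3.10015869e+00  1.89777393e-03] [ 0.11292195 -0.01143487 -0.36361166] -0.0187
```

View pics/scene0.png

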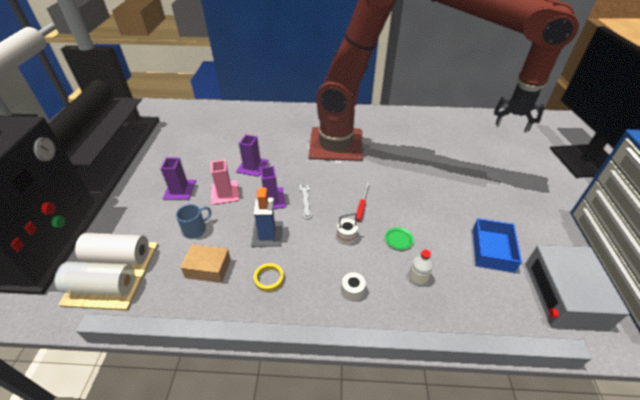

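View pics/top0.png

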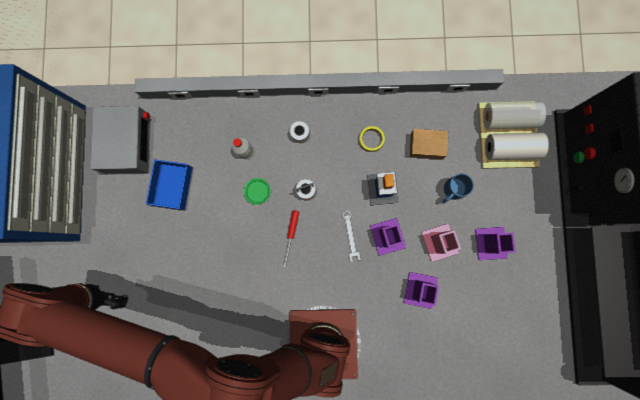

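The scene view shows the orange-handled scale in the blue holster at (265,215), the banded roll with bail at (347,230), the green nest at (399,238) and the bare roll at (353,286). In the top view they are at (384,185), (305,188), (257,191) and (299,131). The purple and pink holsters are decoys. I'll enlarge the candidates to confirm.

Run:
```python
from h import *
s=load('scene0.png')['pixels'][:,:,::-1];t=load('top0.png')['pixels'][:,:,::-1]
R=lambda im,x,y,w,h,k:cv2.resize(im[y:y+h,x:x+w],None,fx=k,fy=k,interpolation=cv2.INTER_CUBIC)
a=R(t,360,165,50,50,6);b=R(t,280,165,50,50,6)
c=R(s,245,182,50,70,4);d=R(s,325,205,50,50,4);e=R(s,375,215,50,50,4)
out=np.zeros((590,610,3),np.uint8)
out[:300,:300]=a;out[:300,305:605]=b;out[305:585,:200]=c;out[305:505,205:405]=d;out[305:505,408:608]=e
cv2.imwrite('pics/crop1.png',out)
```

```text
(no output)
```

View pics/crop1.png

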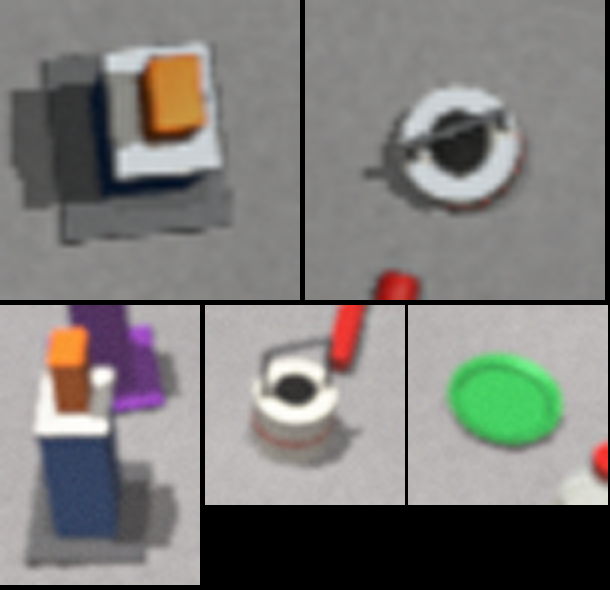

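Run:
```python
from h import *
s=load('scene0.png');t=load('top0.png')
print('grip top',tri((t,389.3,180),(s,262,191.5)))
print('flange',[atz(t,360+u/6,165+v/6,.141)[:2].round(4) for u,v in [(103,55),(207,42),(220,167),(115,180)]])
print('nest',tri((t,257,191),(s,399.2,238.2)))
a,b=tri((t,297.5,190),(s,340,217)),tri((t,313.3,184.7),(s,356.2,214.2))
print('bail',a,b,(a[0]+b[0])/2)
for n,u,v,z in [('solv',241,147,.1),('bare',299,131,.05),('tape',372,138,.02),('driver top',295,212,.02),('mug',460,186,.09),('purple',386,235,.1)]:print(n,atz(t,u,v,z).round(3))
q=sensors.state();V=np.array(cams.capture('wrist')['view']);
import scipy.spatial.transform as T
R=T.Rotation.from_rotvec(q['orientation']).as_matrix();print(R.round(3));o=-V[:3,:3].T@V[:3,3];print('cam in tool',R.T@(o-q['tool_pos']),(R.T@V[:3,:3].T).round(3))
```

```text
grip top (array([ 0.53114228, -0.21817717,  0.20138451]), [np.float64(0.0007820820213243605), np.float64(0.0007820820213243637)])
flange [array([ 0.5608, -0.1884]), array([ 0.5667, -0.245 ]), array([ 0.4983, -0.2495]), array([ 0.4924, -0.1927])]
nest (array([0.53241393, 0.22861503, 0.00846721]), [np.float64(0.0007896175472115311), np.float64(0.0007896175472115393)])
bail (array([0.52207208, 0.05064346, 0.09429281]), [np.float64(0.025021975711008698), np.float64(0.02502197571100872)]) (array([0.53498793, 0.0486863 , 0.12063825]), [np.float64(0.0276296732074866), np.float64(0.02762967320748661)]) [0.52853001 0.04966488 0.10746553]
solv [0.672 0.266 0.1  ]
bare [0.737 0.072 0.05 ]
tape [ 0.713 -0.187  0.02 ]
driver top [0.453 0.092 0.02 ]
mug [ 0.523 -0.47   0.09 ]
purple [ 0.364 -0.215  0.1  ]
[[-0.948  0.319 -0.   ]
 [ 0.319  0.948 -0.001]
 [-0.    -0.001 -1.   ]]
cam in tool [ 0.07349509  0.00014772 -0.1415655 ] [[ 0.001  0.957  0.291]
 [ 1.    -0.    -0.001]
 [-0.001  0.291 -0.957]]
```

Run:
```python
from h import *
s=load('scene0.png');t=load('top0.png')
a,b=tri((t,297.5,190),(s,356.2,214.2)),tri((t,313.3,184.7),(s,340,217))
d=a[0]-b[0];print('bail',a,b,(a[0]+b[0])/2,np.degrees(np.arctan2(d[1],d[0]))-90)
```

```text
bail (array([0.51953749, 0.07629107, 0.10451518]), [np.float64(0.0014239240883163024), np.float64(0.0014239240883163)]) (array([0.53602106, 0.02356522, 0.10585863]), [np.float64(0.0018498921347285602), np.float64(0.0018498921347285804)]) [0.52777927 0.04992814 0.10518691] 17.360699045278068
```

>>> step_hand(deltas=[[[0, 0, -0.03, 0, 0, -0.134, 0.085], [0, 0, -0.03, 0, 0, -0.134, 0.085], [0, 0, -0.03, 0, 0, -0.134, 0.085], [-0.037, -0.03, 0, 0, 0, 0, 0.085], [-0.037, -0.03, 0, 0, 0, 0, 0.085], [-0.037, -0.03, 0, 0, 0, 0, 0.085], [-0.037, -0.03, 0, 0, 0, 0, 0.085], [-0.037, -0.03, 0, 0, 0, 0, 0.085], [-0.037, -0.03, 0, 0, 0, 0, 0.085], [-0.037, -0.03, 0, 0, 0, 0, 0.085]]])

```text
time_s: 1.2
tool_pos: [0.4832, 0.4252, 0.3213]
orientation: [0.121, -3.139, -0.0]
ft_force: [0.8, 1.5, -0.4]
opening: 0.0849
grip_force: 0.0
```

>>> step_hand(deltas=[[[0, -0.048, 0, 0, 0, 0, 0.085], [0, -0.048, 0, 0, 0, 0, 0.085], [0, -0.048, 0, 0, 0, 0, 0.085], [0, -0.048, 0, 0, 0, 0, 0.085], [0, -0.048, 0, 0, 0, 0, 0.085], [0, -0.048, 0, 0, 0, 0, 0.085], [0, -0.048, 0, 0, 0, 0, 0.085]]])

```text
time_s: 1.9
tool_pos: [0.5074, 0.0896, 0.3214]
orientation: [-0.121, 3.139, 0.001]
ft_force: [1.4, 0.4, 0.1]
opening: 0.085
grip_force: 0.0
```

Run:
```python
from h import *
cap('wrist','w_roll.png')
```

>>> step_hand(deltas=[[[0, -0.048, 0, 0, 0, 0, 0.085], [0, -0.048, 0, 0, 0, 0, 0.085], [0, -0.048, 0, 0, 0, 0, 0.085], [0, -0.048, 0, 0, 0, 0, 0.085]]])

```text
time_s: 2.35
tool_pos: [0.5224, -0.1015, 0.3215]
orientation: [-0.122, 3.139, 0.0]
ft_force: [0.8, -0.2, -1.2]
opening: 0.0853
grip_force: 0.0
```

Run:
```python
from h import *
cap('wrist','w_grip.png')
a=cv2.imread('pics/w_roll.png');b=cv2.imread('pics/w_grip.png')
cv2.imwrite('pics/w2.png',np.vstack([a[60:360],b[60:360]]))
s=sensors.state();print(s['qpos'],s['ft_force'])
```

```text
[-0.41668095  0.04737815  0.56826202  1.62912556 -0.02249421  1.47100441
  1.79228847] [-3.3885558  -6.99611736 -0.15344158]
```

View pics/w2.png

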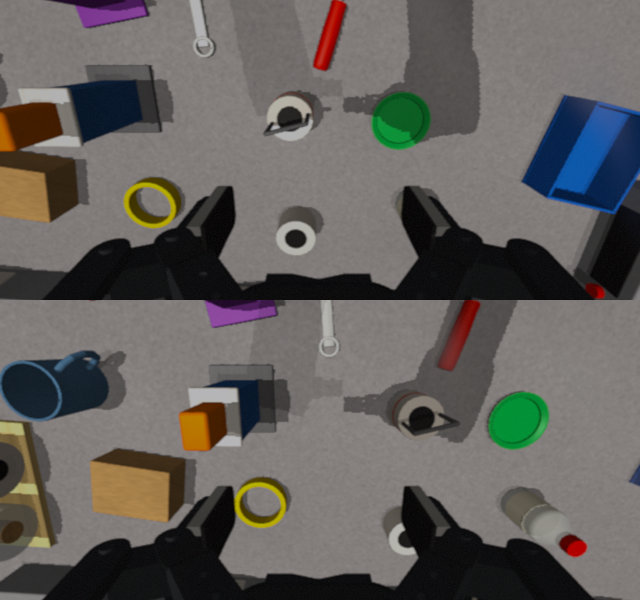

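The upper half shows the bail wire at (266,133)-(308,122) and the nest at (401,120). The lower half shows the grip top at (197,430), the bail at (428,432)-(457,422) and the nest at (519,419).

Run:
```python
from h import *
s=load('scene0.png');t=load('top0.png');A=load('w_roll.png');B=load('w_grip.png')
print('grip',tri((t,389.3,180),(s,262,191.5),(B,197,190)), atz(B,197,190,.201))
print('nest',tri((t,257,191),(s,399.2,238.2),(A,401,180),(B,519,179)))
print('bail',tri((A,287,187.5),(B,443,187)),tri((A,287,187.5),(B,443,187),(t,305.4,187.3),(s,348.1,215.6)))
d=atz(A,266,193,.112)-atz(A,308,182,.112);print(d,np.degrees(np.arctan2(-d[0],d[1])),np.degrees(np.arctan2(d[0],-d[1])))
d=atz(B,428,192,.112)-atz(B,457,182,.112);print(d,np.degrees(np.arctan2(d[0],-d[1])))
```

```text
grip (array([ 0.53117197, -0.21760794,  0.20085122]), [np.float64(0.001418635812851398), np.float64(0.00041572838122656196), np.float64(0.0013372753022403649)]) [ 0.53113191 -0.21610827  0.201     ]
nest (array([0.53250512, 0.22834817, 0.00858415]), [np.float64(0.0005676474706394507), np.float64(0.0010256999961313744), np.float64(0.001060311967361656), np.float64(0.0008135425649802748)])
bail (array([0.52822313, 0.0532018 , 0.12368677]), [np.float64(0.00027910947750476347), np.float64(0.0002791094775046745)]) (array([0.53026442, 0.05217019, 0.11225072]), [np.float64(0.001375435692599318), np.float64(0.005772732171103782), np.float64(0.005420968351993119), np.float64(0.003112537212543808)])
[ 0.01860649 -0.0525322   0.        ] -160.49625315483513 19.503746845164866
[ 0.0158554  -0.03405806  0.        ] 24.96387604152474
```

Add to h.py:
```python
from scipy.spatial.transform import Rotation as Ro
def delta(p,yaw=None):
    q=sensors.state();R=Ro.from_rotvec(q['orientation']).as_matrix()
    print('t',q['time_s'],'tool',q['tool_pos'].round(4) if hasattr(q['tool_pos'],'round') else q['tool_pos'],'f',np.round(q['ft_force'],2),'q7',round(q['qpos'][6],2),'open',q['opening'])
    ya=np.degrees(np.arctan2(R[1,1],R[0,1]))-90
    print('tool y yaw',round(ya,2),'tilt',np.round(R[:,2],4),'delta tool',np.round(R.T@(np.array(p)-q['tool_pos']),4), 'rz',None if yaw is None else round(-np.radians(yaw-ya),4))
```

```text
(no output)
```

>>> step_hand(deltas=[[[0, -0.04, 0, 0, 0, 0, 0.085], [0, -0.04, 0, 0, 0, 0, 0.085], [0, 0, 0, 0, 0, 0, 0.085]]])

```text
time_s: 2.7
tool_pos: [0.5276, -0.1856, 0.3214]
orientation: [0.109, -3.139, 0.004]
ft_force: [-0.2, -0.2, -0.5]
opening: 0.0851
grip_force: 0.0
```

Run:
```python
from h import *
delta([.5308,-.2178,.155],4.5)
```

```text
t 2.7 tool [ 0.5276 -0.1856  0.3214] f [-0.21 -0.21 -0.5 ] q7 1.97 open 0.08507820374275545
tool y yaw 3.97 tilt [-1.0e-04 -2.6e-03 -1.0e+00] delta tool [-0.001  -0.032   0.1665] rz -0.0092
```

>>> step_hand(deltas=[[[-0.001, -0.032, 0, 0, 0, -0.008, 0.085], [0, 0, 0.04, 0, 0, 0, 0.085], [0, 0, 0.04, 0, 0, 0, 0.085], [0, 0, 0.04, 0, 0, 0, 0.085], [0, 0, 0.03, 0, 0, 0, 0.085], [0, 0, 0.0165, 0, 0, 0, 0.085], [0, 0, 0, 0, 0, 0, 0.085], [0, 0, 0, 0, 0, 0, 0.085]]])

```text
time_s: 3.5
tool_pos: [0.5324, -0.2113, 0.1553]
orientation: [0.134, -3.139, 0.0]
ft_force: [0.5, -0.1, 0.5]
opening: 0.0852
grip_force: 0.0
```

Run:
```python
from h import *
delta([.5308,-.2178,.155],4.5)
cap('wrist','w_pre.png');cap('scene','s_pre.png');t=cap('top','t_pre.png')
w=load('w_pre.png')['pixels'][:,:,::-1];s=load('s_pre.png')['pixels'][:,:,::-1]
o=np.vstack([w[150:400],cv2.resize(s[130:250,200:356],(640,350)) [:330]])
cv2.imwrite('pics/pre.png',o)
```

```text
t 3.5 tool [ 0.5324 -0.2113  0.1553] f [ 0.48 -0.12  0.54] q7 2.1 open 0.08521289804994683
tool y yaw 4.89 tilt [-1.e-04 -2.e-04 -1.e+00] delta tool [ 0.0022 -0.0064  0.0003] rz 0.0068
```

View pics/pre.png

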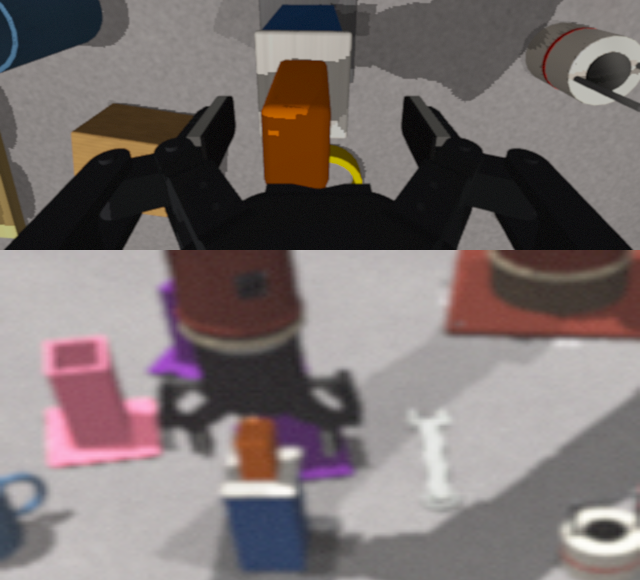

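The grip block (col ~297) sits about 6 mm left of the finger centre (col 318), which agrees with the computed delta. I'll correct that and grip.

>>> step_hand(deltas=[[[0.0022, -0.0064, 0, 0, 0, 0.006, 0.085], [0, 0, 0, 0, 0, 0, 0.085], [0, 0, 0, 0, 0, 0, 0.02], [0, 0, 0, 0, 0, 0, 0.02], [0, 0, 0, 0, 0, 0, 0.02], [0, 0, 0, 0, 0, 0, 0.02], [0, 0, 0, 0, 0, 0, 0.02], [0, 0, 0, 0, 0, 0, 0.02]]], force=70)

```text
time_s: 4.45
tool_pos: [0.5307, -0.2181, 0.155]
orientation: [-0.124, 3.139, -0.0]
ft_force: [0.2, -0.2, 2.2]
opening: 0.0273
grip_force: 69.6
```

Run:
```python
from h import *
delta([.5308,-.2178,.155],4.5)
```

```text
t 4.45 tool [ 0.5307 -0.2181  0.155 ] f [ 0.23 -0.22  2.21] q7 2.11 open 0.027259618526671265
tool y yaw 4.54 tilt [ 4.e-04 -2.e-04 -1.e+00] delta tool [-0.0001  0.0003  0.    ] rz 0.0006
```

>>> step_hand(deltas=[[[0, 0, -0.015, 0, 0, 0, 0.02], [0, 0, -0.03, 0, 0, 0, 0.02], [0, 0, -0.03, 0, 0, 0, 0.02], [0, 0, -0.03, 0, 0, 0, 0.02], [0, 0, -0.03, 0, 0, 0, 0.02], [0, 0, -0.02, 0, 0, 0, 0.02], [0, 0, 0, 0, 0, 0, 0.02]]])

```text
time_s: 5.15
tool_pos: [0.5314, -0.2186, 0.3133]
orientation: [-0.124, 3.135, -0.002]
ft_force: [0.2, -1.2, -2.1]
opening: 0.0272
grip_force: 69.2
```

Run:
```python
from h import *
delta([.53,-.05,.31],18)
cap('scene','s_up.png');cap('wrist','w_up.png')
s=load('s_up.png')['pixels'][:,:,::-1];w=load('w_up.png')['pixels'][:,:,::-1]
cv2.imwrite('pics/up.png',np.hstack([cv2.resize(s[100:250,210:320],(440,600),interpolation=cv2.INTER_CUBIC),cv2.resize(w[200:400,220:420],(360,360)).repeat(1,0)] if 0 else [cv2.resize(s[100:250,210:320],(440,600),interpolation=cv2.INTER_CUBIC)]))
```

```text
t 5.15 tool [ 0.5314 -0.2186  0.3133] f [ 0.17 -1.18 -2.06] q7 2.05 open 0.027182770576691908
tool y yaw 4.52 tilt [ 4.5e-03 -8.0e-04 -1.0e+00] delta tool [-0.0119  0.1682  0.0031] rz -0.2352
```

View pics/up.png

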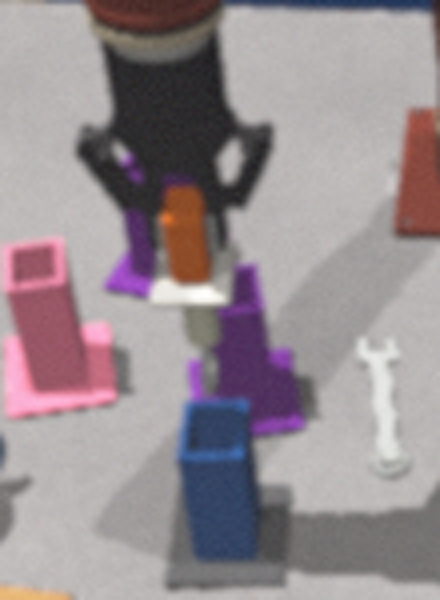

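The hook is edge-on here, so the tip side can't be seen. I'll turn the scale for a side view.

>>> step_hand(deltas=[[[0, 0.03, 0, 0, 0, 0, 0.02], [0, 0.04, 0, 0, 0, 0, 0.02], [0, 0.04, 0, 0, 0, 0, 0.02], [0, 0, 0, 0, 0, 0.14, 0.02], [0, 0, 0, 0, 0, 0.14, 0.02], [0, 0, 0, 0, 0, 0.14, 0.02], [0, 0, 0, 0, 0, 0.14, 0.02], [0, 0, 0, 0, 0, 0.14, 0.02], [0, 0, 0, 0, 0, 0.14, 0.02], [0, 0, 0, 0, 0, 0.14, 0.02], [0, 0, 0, 0, 0, 0, 0.02]]])

```text
time_s: 6.35
tool_pos: [0.5211, -0.1081, 0.3083]
orientation: [-1.37, -2.825, 0.002]
ft_force: [0.1, -0.5, -2.0]
opening: 0.0271
grip_force: 70.0
```

Run:
```python
from h import *
delta([.53,-.05,.31],18)
c=cap('scene','s_rot.png');cap('top','t_rot.png');cap('wrist','w_rot.png')
s=c['pixels'][:,:,::-1];u,v=proj(c,sensors.state()['tool_pos']);u,v=int(u),int(v)
cv2.imwrite('pics/rot.png',cv2.resize(s[v-50:v+90,u-60:u+60],(514,600),interpolation=cv2.INTER_CUBIC));print(u,v)
```

```text
t 6.35 tool [ 0.5211 -0.1081  0.3083] f [ 0.1  -0.46 -1.98] q7 0.82 open 0.02706506120316931
tool y yaw -51.74 tilt [-2.7e-03 -2.0e-04 -1.0e+00] delta tool [ 0.0401  0.043  -0.0017] rz -1.2172
296 163
```

View pics/rot.png

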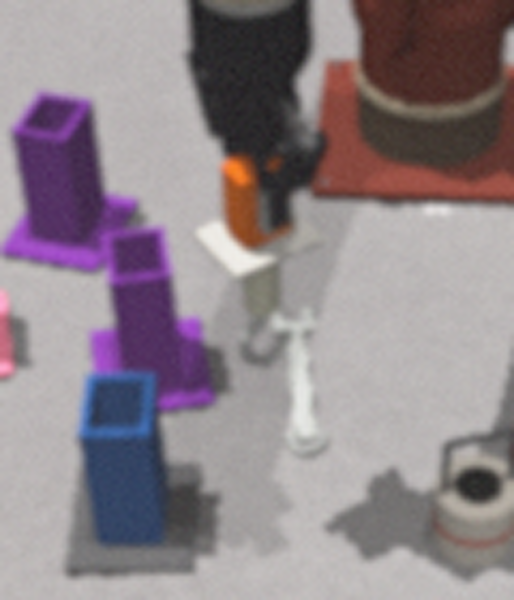

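Run:
```python
from h import *
q=sensors.state();c=load('s_rot.png');s=c['pixels'][:,:,::-1]
p=np.array(q['tool_pos']);a=np.radians(-51.74);x=np.array([np.cos(a),np.sin(a),0])
for n,(dx,dz) in dict(barrelend=(0,-.06),gapmid=(0,-.081),px=(.0175,-.09),mx=(-.0175,-.09),pxhi=(.0175,-.075),mxhi=(-.0175,-.075),bot=(0,-.119)).items():
    u,v=proj(c,p+dx*x+np.array([0,0,dz-.02]));print(n,((u-282)*16).round(),((v-172)*16).round())
cv2.imwrite('pics/rotz.png',cv2.resize(s[172:208,282:322],None,fx=16,fy=16,interpolation=cv2.INTER_CUBIC))
```

```text
barrelend 246.0 192.0
gapmid 251.0 274.0
px 176.0 344.0
mx 329.0 272.0
pxhi 172.0 287.0
mxhi 327.0 215.0
bot 259.0 416.0
```

View pics/rotz.png

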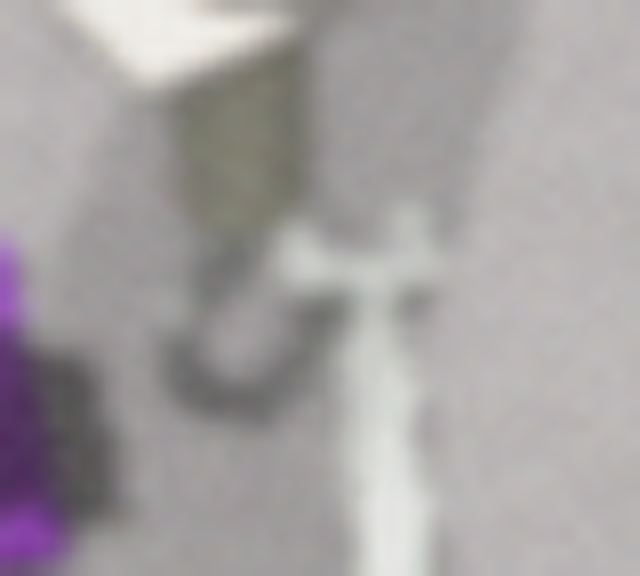

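The left side of the hook, at (200,300), runs on up to the rod. The right side ends free at (320,310) with the mouth above it. So the closed back is at +x and the tip faces world −x at nominal yaw, and I must approach the bail from world +x with scale yaw ≈ 18°.

Run:
```python
from h import *
s=load('scene0.png');t=load('top0.png')
print('rolltop',tri((t,305.8,189.3),(s,347.5,225)),atz(t,305.8,189.3,.06),atz(s,347.5,225,.06))
a,b=atz(t,297.5,190,.112),atz(t,313.3,184.7,.112);print((a+b)/2)
b=[.529,.052];y=np.radians(18);x=np.array([np.cos(y),np.sin(y)])
print('standoff',b+.06*x)
# red driver handle, white/dark segmentation of roll top face in t_rot
for n in('t_rot.png','s_rot.png'):
    c=load(n);h=cv2.cvtColor(c['pixels'],cv2.COLOR_RGB2GRAY)
    cx,cy=proj(c,[.529,.052,.06]);x0,y0=int(cx)-18,int(cy)-16
    m=(h[y0:y0+36,x0:x0+36]>175).astype(np.uint8);pts=np.argwhere(m)[:,::-1]
    (u,v),r=cv2.minEnclosingCircle(pts.astype(np.float32));print(n,u+x0,v+y0,r,atz(c,u+x0,v+y0,.06))
delta([.586,.071,.305],18)
```

```text
rolltop (array([0.52759211, 0.05093464, 0.05930966]), [np.float64(0.0009885153405578104), np.float64(0.0009885153405578039)]) [0.52749889 0.04990052 0.06      ] [0.52813943 0.05188906 0.06      ]
[0.5268038  0.04783806 0.112     ]
standoff [0.58606339 0.07054102]
t_rot.png 287.0 172.0 0.0 [0.58937221 0.11421371 0.06      ]
s_rot.png 339.5 226.5 20.408430099487305 [0.53618863 0.02553193 0.06      ]
t 6.5 tool [ 0.5215 -0.1082  0.3091] f [-0.77 -0.73 -2.33] q7 0.83 open 0.027204686131602707
tool y yaw -51.38 tilt [-1.3e-03 -1.0e-04 -1.0e+00] delta tool [0.0998 0.1623 0.004 ] rz -1.211
```

>>> step_hand(deltas=[[[0, 0, 0, 0, 0, -0.135, 0.02], [0, 0, 0, 0, 0, -0.135, 0.02], [0, 0, 0, 0, 0, -0.135, 0.02], [0, 0, 0, 0, 0, -0.135, 0.02], [0, 0, 0, 0, 0, -0.135, 0.02], [0, 0, 0, 0, 0, -0.135, 0.02], [0, 0, 0, 0, 0, -0.135, 0.02], [0, 0, 0, 0, 0, -0.135, 0.02], [0, 0, 0, 0, 0, -0.135, 0.02], [0, 0, 0, 0, 0, 0, 0.02]]])

```text
time_s: 7.5
tool_pos: [0.5217, -0.1083, 0.3095]
orientation: [0.499, -3.101, -0.0]
ft_force: [-0.1, -0.0, -2.5]
opening: 0.0272
grip_force: 70.0
```

Run:
```python
from h import *
delta([.585,.0695,.305],18)
```

```text
t 7.5 tool [ 0.5217 -0.1083  0.3095] f [-0.07 -0.02 -2.47] q7 2.04 open 0.027163593055133595
tool y yaw 18.27 tilt [-5.e-04 -0.e+00 -1.e+00] delta tool [-0.1159  0.149   0.0045] rz 0.0048
```

>>> step_hand(deltas=[[[-0.023, 0.03, 0, 0, 0, 0, 0.02], [-0.023, 0.03, 0, 0, 0, 0, 0.02], [-0.023, 0.03, 0, 0, 0, 0, 0.02], [-0.023, 0.03, 0, 0, 0, 0, 0.02], [-0.024, 0.029, 0, 0, 0, 0, 0.02], [0, 0, 0.025, 0, 0, 0, 0.02], [0, 0, 0.025, 0, 0, 0, 0.02], [0, 0, 0.025, 0, 0, 0, 0.02], [0, 0, 0.015, 0, 0, 0, 0.02], [0, 0, 0, 0, 0, 0, 0.02], [0, 0, 0, 0, 0, 0, 0.02]]])

```text
time_s: 8.6
tool_pos: [0.5864, 0.0692, 0.2206]
orientation: [-0.49, 3.103, -0.0]
ft_force: [0.4, 0.5, -1.6]
opening: 0.0272
grip_force: 70.1
```

Run:
```python
from h import *
delta([.528,.051,.216],18)
for n in('scene','wrist'): cap(n,n[0]+'_by.png')
s=load('s_by.png')['pixels'][:,:,::-1];w=load('w_by.png')['pixels'][:,:,::-1]
cv2.imwrite('pics/by.png',np.vstack([cv2.resize(s[160:250,300:396],(640,600),interpolation=cv2.INTER_CUBIC)[:380],w[60:280]]))
```

```text
t 8.6 tool [0.5864 0.0692 0.2206] f [ 0.35  0.45 -1.61] q7 1.78 open 0.02724489512636031
tool y yaw 17.95 tilt [ 5.e-04  0.e+00 -1.e+00] delta tool [0.0612 0.0007 0.0045] rz -0.0008
```

View pics/by.png

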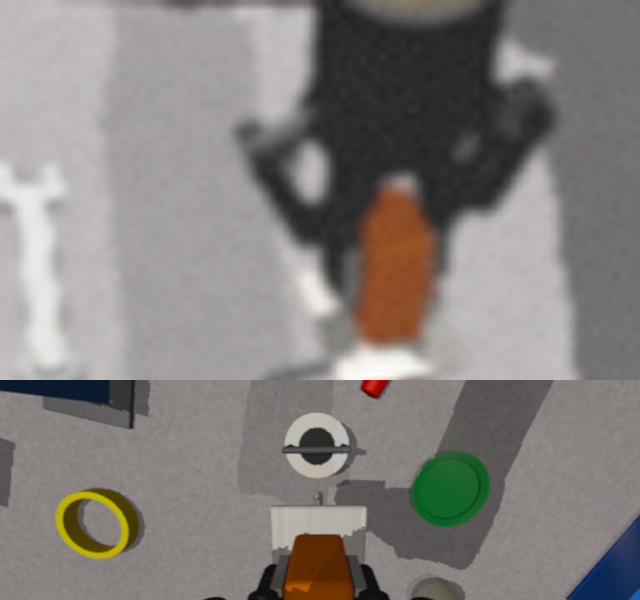

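The wrist view (lower half) shows the bail wire at (282,449)-(350,451), level and centred on the scale. The hook tip is visible at (318,498) and the mouth faces the bail.

Run:
```python
from h import *
c=load('w_by.png')
for z in (.108,.112,.116): print(atz(c,316,129.5,z))
print('rolltop',atz(c,317,124.5,.06)); a,b=atz(c,282,129,.112),atz(c,350,131,.112);d=a-b;print(np.degrees(np.arctan2(d[0],-d[1])))
print('hooktip',[atz(c,318,176,z) for z in (.103,.108)])
p=atz(c,316,129.5,.112);delta([p[0],p[1],.216],18)
```

```text
[0.53340518 0.04997517 0.108     ]
[0.53314268 0.04991953 0.112     ]
[0.53288018 0.04986388 0.116     ]
rolltop [0.53146644 0.05008088 0.06      ]
16.353842668197395
hooktip [array([0.57327643, 0.06475415, 0.103     ]), array([0.57218662, 0.06440126, 0.108     ])]
t 8.7 tool [0.5869 0.0692 0.2213] f [ 0.31 -0.13 -2.2 ] q7 1.78 open 0.027290186430859203
tool y yaw 17.97 tilt [ 2.1e-03  5.0e-04 -1.0e+00] delta tool [ 0.0571 -0.0018  0.0052] rz -0.0006
```

>>> step_hand(deltas=[[[0, 0, 0.0045, 0, 0, 0.01, 0.02], [0.015, 0, 0, 0, 0, 0.01, 0.02], [0.015, 0, 0, 0, 0, 0, 0.02], [0.015, 0, 0, 0, 0, 0, 0.02], [0.0135, -0.001, 0, 0, 0, 0, 0.02], [0, 0, 0, 0, 0, 0, 0.02], [0, 0, -0.008, 0, 0, 0, 0.02], [0, 0, -0.008, 0, 0, 0, 0.02], [0, 0, 0, 0, 0, 0, 0.02]]])

```text
time_s: 9.6
tool_pos: [0.5317, 0.0515, 0.233]
orientation: [-0.46, 3.105, 0.0]
ft_force: [1.2, 0.9, -2.5]
opening: 0.0273
grip_force: 70.2
```

Run:
```python
from h import *
delta([.53,.05,.238],17)
```

```text
t 9.6 tool [0.5317 0.0515 0.233 ] f [ 1.21  0.9  -2.46] q7 1.73 open 0.027314091432889293
tool y yaw 16.86 tilt [ 2.5e-03  5.0e-04 -1.0e+00] delta tool [ 0.0021 -0.0009 -0.005 ] rz -0.0024
```

>>> step_hand(deltas=[[[0, 0, -0.005, 0, 0, 0, 0.02], [0, 0, -0.005, 0, 0, 0, 0.02], [0, 0, -0.005, 0, 0, 0, 0.02], [0, 0, -0.005, 0, 0, 0, 0.02], [0, 0, 0, 0, 0, 0, 0.02], [0, 0, 0, 0, 0, 0, 0.02]]])

```text
time_s: 10.2
tool_pos: [0.5303, 0.0511, 0.2512]
orientation: [0.46, -3.107, 0.0]
ft_force: [0.1, -0.3, -4.5]
opening: 0.027
grip_force: 70.2
```

Run:
```python
from h import *
delta([.53,.05,.238],17)
cap('scene','s_h.png');cap('wrist','w_h.png')
s=load('s_h.png')['pixels'][:,:,::-1];w=load('w_h.png')['pixels'][:,:,::-1]
cv2.imwrite('pics/hk.png',np.vstack([cv2.resize(s[180:250,305:385],(640,560),interpolation=cv2.INTER_CUBIC)[150:550],w[120:320]]))
```

```text
t 10.2 tool [0.5303 0.0511 0.2512] f [ 0.06 -0.35 -4.45] q7 1.72 open 0.027032440172612117
tool y yaw 16.85 tilt [-4.e-04 -1.e-04 -1.e+00] delta tool [ 0.0006 -0.001   0.0132] rz -0.0025
```

View pics/hk.png

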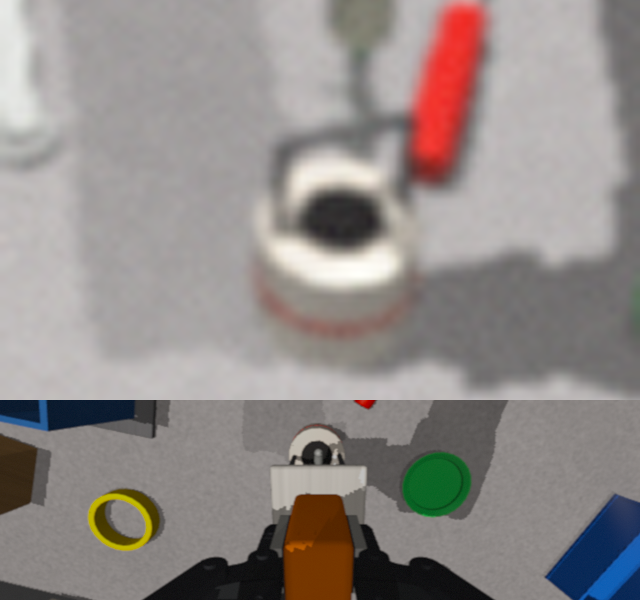

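The hook is under the bail (scene crop, about (365,125)), and the force shows the spring pulling. I'll keep lifting and watch the force.

>>> step_hand(deltas=[[[0, 0, -0.004, 0, 0, 0, 0.02], [0, 0, -0.004, 0, 0, 0, 0.02], [0, 0, -0.004, 0, 0, 0, 0.02], [0, 0, -0.004, 0, 0, 0, 0.02], [0, 0, 0, 0, 0, 0, 0.02], [0, 0, 0, 0, 0, 0, 0.02]]])

```text
time_s: 10.9
tool_pos: [0.5305, 0.0512, 0.2673]
orientation: [-0.46, 3.108, 0.0]
ft_force: [0.1, -0.8, -5.8]
opening: 0.0275
grip_force: 70.0
```

Run:
```python
from h import *
print(sensors.state()['ft_force'],sensors.state()['time_s']);c=cap('scene','s_a.png');print(sensors.state()['ft_force'])
```

```text
[ 0.12903448 -0.79228975 -5.76386973] 10.9
[-0.33192976  0.15341771 -5.09892257]
```

>>> step_hand(deltas=[[[0, 0, -0.004, 0, 0, 0, 0.02], [0, 0, -0.004, 0, 0, 0, 0.02], [0, 0, -0.004, 0, 0, 0, 0.02], [0, 0, 0, 0, 0, 0, 0.02], [0, 0, 0, 0, 0, 0, 0.02]]])

```text
time_s: 11.45
tool_pos: [0.5306, 0.0512, 0.2795]
orientation: [-0.46, 3.107, 0.0]
ft_force: [0.1, -0.3, -6.1]
opening: 0.0274
grip_force: 69.9
```

Run:
```python
from h import *
c=cap('scene','s_b.png');print(sensors.state()['ft_force'],sensors.state()['tool_pos'])
```

```text
[-0.39842754 -0.33988975 -7.24590812] [0.53045345 0.05118209 0.27928123]
```

Add to h.py:
```python
def rollh(fn,ref='s_h.png'):
    # vertical displacement of roll body in scene image, converted to mm of height
    r=load(ref);c=load(fn)
    u,v=proj(r,[.529,.051,.035]);u,v=int(u),int(v);k=6
    g=[cv2.resize(cv2.cvtColor(x['pixels'],cv2.COLOR_RGB2GRAY),None,fx=k,fy=k,interpolation=cv2.INTER_CUBIC) for x in (r,c)]
    T=g[0][(v-10)*k:(v+9)*k,(u-13)*k:(u+13)*k];S=g[1][(v-26)*k:(v+25)*k,(u-30)*k:(u+30)*k]
    m=cv2.matchTemplate(S,T,cv2.TM_CCOEFF_NORMED);_,s,_,l=cv2.minMaxLoc(m)
    du,dv=l[0]/k-17,l[1]/k-16
    p0=proj(r,[.529,.051,.035]);p1=proj(r,[.529,.051,.055]);return round(s,3),(du,dv),'height mm',20*dv/(p1[1]-p0[1])
def ftm(n=6):
    F=[]
    for i in range(n): cams.capture('wrist');F.append(sensors.state()['ft_force'])
    return np.mean(F,0),np.std(F,0)
```

```text
(no output)
```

>>> step_hand(deltas=[[[0, 0, -0.004, 0, 0, 0, 0.02], [0, 0, -0.004, 0, 0, 0, 0.02], [0, 0, 0, 0, 0, 0, 0.02], [0, 0, 0, 0, 0, 0, 0.02]]])

```text
time_s: 11.9
tool_pos: [0.5306, 0.0511, 0.2875]
orientation: [-0.46, 3.107, 0.0]
ft_force: [0.2, 0.5, -6.9]
opening: 0.0271
grip_force: 69.9
```

Run:
```python
from h import *
c=cap('scene','s_c.png')
for f in('s_a.png','s_b.png','s_c.png'):print(rollh(f))
print(ftm(8),sensors.state()['tool_pos'],sensors.state()['time_s'])
```

```text
(0.99, (0.16666666666666785, 0.0), 'height mm', np.float64(-0.0))
(0.977, (0.6666666666666679, -1.166666666666666), 'height mm', np.float64(5.921385746357791))
(0.961, (0.6666666666666679, -2.833333333333334), 'height mm', np.float64(14.380508241154644))
(array([-0.10960457,  0.0817002 , -6.2644681 ]), array([0.51155381, 0.47507288, 0.50506521])) [0.53043525 0.05113287 0.28727009] 12.35
```

The roll hangs at about 14 mm, with roughly 4.1 N of pull. Holding still now.

>>> step_hand(deltas=[[[0, 0, 0, 0, 0, 0, 0.02], [0, 0, 0, 0, 0, 0, 0.02], [0, 0, 0, 0, 0, 0, 0.02], [0, 0, 0, 0, 0, 0, 0.02], [0, 0, 0, 0, 0, 0, 0.02], [0, 0, 0, 0, 0, 0, 0.02], [0, 0, 0, 0, 0, 0, 0.02], [0, 0, 0, 0, 0, 0, 0.02], [0, 0, 0, 0, 0, 0, 0.02], [0, 0, 0, 0, 0, 0, 0.02], [0, 0, 0, 0, 0, 0, 0.02], [0, 0, 0, 0, 0, 0, 0.02]]])

```text
time_s: 13.55
tool_pos: [0.5305, 0.0511, 0.2873]
orientation: [0.46, -3.108, 0.0]
ft_force: [0.6, 0.2, -6.5]
opening: 0.0274
grip_force: 69.9
```

Run:
```python
from h import *
cap('scene','s_d.png');print(rollh('s_d.png'))
```

```text
(0.964, (0.5, -2.833333333333334), 'height mm', np.float64(14.380508241154644))
```

>>> step_hand(deltas=[[[0, 0, 0, 0, 0, 0, 0.02], [0, 0, 0, 0, 0, 0, 0.02], [0, 0, 0, 0, 0, 0, 0.02], [0, 0, 0, 0, 0, 0, 0.02], [0, 0, 0, 0, 0, 0, 0.02], [0, 0, 0, 0, 0, 0, 0.02], [0, 0, 0, 0, 0, 0, 0.02], [0, 0, 0, 0, 0, 0, 0.02], [0, 0, 0, 0, 0, 0, 0.02], [0, 0, 0, 0, 0, 0, 0.02], [0, 0, 0, 0, 0, 0, 0.02], [0, 0, 0, 0, 0, 0, 0.02]]])

```text
time_s: 14.8
tool_pos: [0.5305, 0.0512, 0.2873]
orientation: [0.46, -3.108, 0.0]
ft_force: [-0.3, 0.5, -7.1]
opening: 0.0275
grip_force: 69.9
```

Run:
```python
from h import *
cap('scene','s_e.png');print(rollh('s_e.png'));cap('top','t_e.png')
delta([.5325,.2285,.303],17)
```

```text
(0.964, (0.5, -2.833333333333334), 'height mm', np.float64(14.380508241154644))
t 14.9 tool [0.5305 0.0511 0.2873] f [-0.36  0.67 -6.  ] q7 1.71 open 0.027133165306863577
tool y yaw 16.85 tilt [ 0.e+00 -1.e-04 -1.e+00] delta tool [-0.0534  0.1692 -0.0157] rz -0.0026
```

>>> step_hand(deltas=[[[0, 0, -0.004, 0, 0, 0, 0.02], [0, 0, -0.005, 0, 0, 0, 0.02], [0, 0, -0.005, 0, 0, 0, 0.02], [0, 0, -0.003, 0, 0, 0, 0.02], [-0.0006, 0.002, 0, 0, 0, 0, 0.02], [-0.0012, 0.004, 0, 0, 0, 0, 0.02], [-0.0018, 0.006, 0, 0, 0, 0, 0.02], [-0.0025, 0.008, 0, 0, 0, 0, 0.02], [-0.0025, 0.008, 0, 0, 0, 0, 0.02], [-0.0025, 0.008, 0, 0, 0, 0, 0.02], [-0.0025, 0.008, 0, 0, 0, 0, 0.02], [-0.0025, 0.008, 0, 0, 0, 0, 0.02]]])

```text
time_s: 16.1
tool_pos: [0.5308, 0.1065, 0.3043]
orientation: [0.461, -3.107, 0.0]
ft_force: [-0.3, -0.2, -6.5]
opening: 0.0272
grip_force: 69.7
```

>>> step_hand(deltas=[[[-0.0025, 0.008, 0, 0, 0, 0, 0.02], [-0.0025, 0.008, 0, 0, 0, 0, 0.02], [-0.0025, 0.008, 0, 0, 0, 0, 0.02], [-0.0025, 0.008, 0, 0, 0, 0, 0.02], [-0.0025, 0.008, 0, 0, 0, 0, 0.02], [-0.0025, 0.008, 0, 0, 0, 0, 0.02], [-0.0025, 0.008, 0, 0, 0, 0, 0.02], [-0.0025, 0.008, 0, 0, 0, 0, 0.02], [-0.0025, 0.008, 0, 0, 0, 0, 0.02], [-0.0018, 0.006, 0, 0, 0, 0, 0.02], [-0.0012, 0.004, 0, 0, 0, 0, 0.02], [-0.0006, 0.002, 0, 0, 0, 0, 0.02]]])

```text
time_s: 17.3
tool_pos: [0.5314, 0.194, 0.3043]
orientation: [0.461, -3.107, 0.0]
ft_force: [0.2, -0.2, -5.4]
opening: 0.0276
grip_force: 69.7
```

Run:
```python
from h import *
delta([.5325,.2285,.303],17)
```

```text
t 17.3 tool [0.5314 0.194  0.3043] f [ 0.24 -0.22 -5.38] q7 1.48 open 0.027581801132842785
tool y yaw 16.88 tilt [-1.e-04 -0.e+00 -1.e+00] delta tool [-0.0111  0.0327  0.0013] rz -0.0021
```

>>> step_hand(deltas=[[[-0.0025, 0.008, 0, 0, 0, 0, 0.02], [-0.0025, 0.008, 0, 0, 0, 0, 0.02], [-0.0012, 0.004, 0, 0, 0, 0, 0.02], [0, 0, 0, 0, 0, 0, 0.02], [0, 0, 0, 0, 0, 0, 0.02], [0, 0, 0, 0, 0, 0, 0.02], [0, 0, 0, 0, 0, 0, 0.02], [0, 0, 0, 0, 0, 0, 0.02], [0, 0, 0, 0, 0, 0, 0.02], [0, 0, 0, 0, 0, 0, 0.02]]])

```text
time_s: 18.3
tool_pos: [0.5315, 0.2146, 0.3044]
orientation: [-0.46, 3.108, 0.001]
ft_force: [0.6, 1.3, -6.7]
opening: 0.0274
grip_force: 69.6
```

Run:
```python
from h import *
delta([.5325,.2285,.303],17)
for n in('scene','wrist'): cap(n,n[0]+'_n.png')
c=load('s_n.png');s=c['pixels'][:,:,::-1];w=load('w_n.png')['pixels'][:,:,::-1]
print(proj(c,[.5325,.2285,.012]))
cv2.imwrite('pics/n.png',np.vstack([cv2.resize(s[190:260,360:440],(640,560),interpolation=cv2.INTER_CUBIC)[50:500],w[150:270]]))
```

```text
t 18.3 tool [0.5315 0.2146 0.3044] f [ 0.56  1.27 -6.7 ] q7 1.45 open 0.02740894284610401
tool y yaw 16.86 tilt [-0.e+00  3.e-04 -1.e+00] delta tool [-0.005   0.013   0.0014] rz -0.0025
(np.float64(399.086905503069), np.float64(237.55845513603492))
```

View pics/n.png

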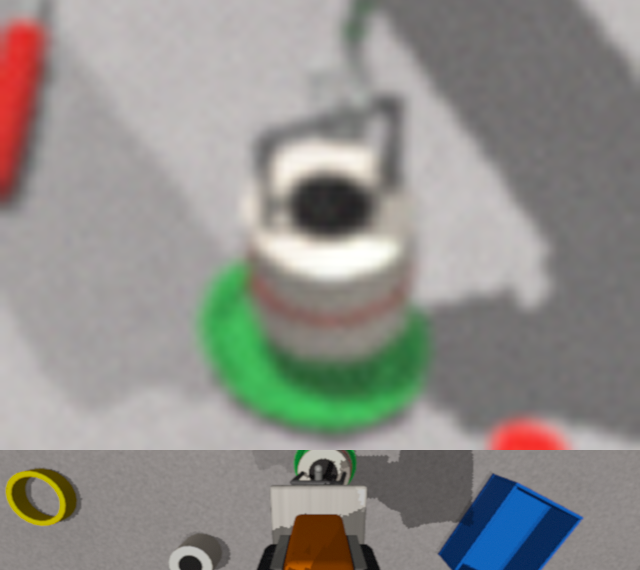

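Run:
```python
from h import *
c=load('s_n.png');w=load('w_n.png')
f=lambda x,y:(360+x/8,190+(50+y)/8)
print('rolltop',[atz(c,*f(327,208),z) for z in(.085,.091,.097)])
print('base centre', atz(c,*f(333,360),.031),'band',f(330,320))
print('nest',atz(c,*f(316,345),.012), proj(c,[.5325,.2285,.091]))
print('wrist roll',tri((c,*f(327,208)),(w,321,165)))
print('top',rollh('s_e.png'))
```

```text
rolltop [array([0.52891184, 0.22373371, 0.085     ]), array([0.53438355, 0.222269  , 0.091     ]), array([0.53985525, 0.22080429, 0.097     ])]
base centre [0.56372876 0.23091422 0.031     ] band (401.25, 236.25)
nest [0.54035691 0.22911806 0.012     ] (np.float64(402.7576947879159), np.float64(221.89467466360568))
wrist roll (array([0.52604129, 0.22064005, 0.08217199]), [np.float64(0.0037649730021124417), np.float64(0.0037649730021125103)])
top (0.964, (0.5, -2.833333333333334), 'height mm', np.float64(14.380508241154644))
```

Add to h.py:
```python
def rollpos(fn,h,ref='s_h.png',P0=(.5285,.0505)):
    r=load(ref);c=load(fn);k=6
    a=np.array(proj(r,[*P0,.035]));u,v=a.astype(int)
    g=[cv2.resize(cv2.cvtColor(x['pixels'],cv2.COLOR_RGB2GRAY),None,fx=k,fy=k,interpolation=cv2.INTER_CUBIC) for x in (r,c)]
    T=g[0][(v-14)*k:(v+8)*k,(u-11)*k:(u+11)*k]
    b=np.array(proj(c,[.5315,.222,.035+h])).astype(int)
    x0,y0=b-25
    S=g[1][y0*k:(y0+50)*k,x0*k:(x0+50)*k]
    _,s,_,l=cv2.minMaxLoc(cv2.matchTemplate(S,T,cv2.TM_CCOEFF_NORMED))
    p=a+[l[0]/k+x0-(u-11),l[1]/k+y0-(v-14)]
    return round(s,3),p.round(2),atz(c,*p,.035+h).round(4)
```

```text
(no output)
```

>>> step_hand(deltas=[[[-0.002, 0.005, 0, 0, 0, 0, 0.02], [-0.002, 0.005, 0, 0, 0, 0, 0.02], [0, 0, 0, 0, 0, 0, 0.02], [0, 0, 0, 0, 0, 0, 0.02], [0, 0, 0, 0, 0, 0, 0.02], [0, 0, 0, 0, 0, 0, 0.02], [0, 0, 0, 0, 0, 0, 0.02], [0, 0, 0, 0, 0, 0, 0.02], [0, 0, 0, 0, 0, 0, 0.02], [0, 0, 0, 0, 0, 0, 0.02], [0, 0, 0, 0, 0, 0, 0.02], [0, 0, 0, 0, 0, 0, 0.02]]])

```text
time_s: 19.6
tool_pos: [0.5324, 0.2253, 0.3043]
orientation: [0.461, -3.108, -0.0]
ft_force: [1.2, -0.2, -6.8]
opening: 0.0272
grip_force: 69.7
```

Run:
```python
from h import *
print(rollpos('s_n.png',.031))
for i in range(8):
    cap('scene',f's_m{i}.png');cap('wrist','w_m.png');print(rollpos(f's_m{i}.png',.031))
delta([.5325,.2285,.303],17)
```

```text
(0.951, array([400.19, 226.  ]), array([0.5284, 0.2245, 0.066 ]))
(0.927, array([401.86, 226.34]), array([0.5295, 0.2298, 0.066 ]))
(0.866, array([400.69, 226.67]), array([0.5312, 0.2258, 0.066 ]))
(0.884, array([401.03, 226.5 ]), array([0.5304, 0.227 , 0.066 ]))
(0.94, array([402.19, 226.34]), array([0.5295, 0.2309, 0.066 ]))
(0.957, array([403.19, 226.34]), array([0.5293, 0.2342, 0.066 ]))
(0.954, array([402.86, 226.17]), array([0.5286, 0.2331, 0.066 ]))
(0.917, array([401.69, 226.5 ]), array([0.5303, 0.2292, 0.066 ]))
(0.882, array([401.03, 226.67]), array([0.5311, 0.2269, 0.066 ]))
t 20.4 tool [0.5325 0.2251 0.3043] f [-0.36 -0.05 -7.65] q7 1.43 open 0.026931361648536874
tool y yaw 16.85 tilt [ 0.e+00 -2.e-04 -1.e+00] delta tool [-0.0009  0.0033  0.0013] rz -0.0027
```

>>> step_hand(deltas=[[[0, 0, 0.002, 0, 0, 0, 0.02], [0, 0, 0.003, 0, 0, 0, 0.02], [0, 0, 0.003, 0, 0, 0, 0.02], [0, 0, 0.003, 0, 0, 0, 0.02], [0, 0, 0.002, 0, 0, 0, 0.02], [0, 0, 0.001, 0, 0, 0, 0.02], [0, 0, 0, 0, 0, 0, 0.02], [0, 0, 0, 0, 0, 0, 0.02], [0, 0, 0, 0, 0, 0, 0.02], [0, 0, 0, 0, 0, 0, 0.02], [0, 0, 0, 0, 0, 0, 0.02], [0, 0, 0, 0, 0, 0, 0.02]]])

```text
time_s: 21.6
tool_pos: [0.5325, 0.2252, 0.2904]
orientation: [-0.46, 3.108, -0.0]
ft_force: [0.5, 0.0, -6.1]
opening: 0.0272
grip_force: 69.7
```

Run:
```python
from h import *
P=[]
for i in range(12):
    cap('scene',f's_m{i}.png');P.append(rollpos(f's_m{i}.png',.017)[2])
P=np.array(P);print(P.mean(0),P.std(0));print(P[:,1])
c=load('s_m11.png')
m=cv2.inRange(cv2.cvtColor(load('scene0.png')['pixels'],cv2.COLOR_RGB2HSV),(50,100,60),(75,255,255));M=cv2.moments(m,True);u,v=M['m10']/M['m00'],M['m01']/M['m00'];print('nest',M['m00'],u,v,atz(c,u,v,.012))
```

```text
[0.53036667 0.23018333 0.052     ] [4.71404521e-05 6.82926708e-04 1.38777878e-17]
[0.2297 0.2302 0.2308 0.2313 0.2313 0.2308 0.2302 0.2297 0.2297 0.2291
 0.2297 0.2297]
nest 608.0 330.8782894736842 234.75986842105263 [ 0.53285171 -0.00202731  0.012     ]
```

>>> step_hand(deltas=[[[0, -0.001, 0.002, 0, 0, 0, 0.02], [0, 0, 0.003, 0, 0, 0, 0.02], [0, 0, 0.003, 0, 0, 0, 0.02], [0, 0, 0.003, 0, 0, 0, 0.02], [0, 0, 0.002, 0, 0, 0, 0.02], [0, 0, 0.002, 0, 0, 0, 0.02], [0, 0, 0.002, 0, 0, 0, 0.02], [0, 0, 0.003, 0, 0, 0, 0.02], [0, 0, 0.004, 0, 0, 0, 0.02], [0, 0, 0.004, 0, 0, 0, 0.02], [0, 0, 0, 0, 0, 0, 0.02], [0, 0, 0, 0, 0, 0, 0.02]]])

```text
time_s: 23.4
tool_pos: [0.5328, 0.2243, 0.2623]
orientation: [0.46, -3.108, -0.0]
ft_force: [-0.3, 1.2, -4.7]
opening: 0.0273
grip_force: 69.9
```

Run:
```python
from h import *
cap('scene','s_s.png');print(rollpos('s_s.png',.004));delta([.5325,.2285,.22])
```

```text
(0.936, array([400.36, 232.  ]), array([0.5309, 0.2288, 0.039 ]))
t 23.45 tool [0.5328 0.2243 0.2625] f [-1.08  0.54 -4.71] q7 1.44 open 0.027197743237243825
tool y yaw 16.86 tilt [ 2.e-04  1.e-04 -1.e+00] delta tool [-0.0009  0.0041  0.0425] rz None
```

>>> step_hand(deltas=[[[0, 0, 0.004, 0, 0, 0, 0.02], [0, 0, 0.004, 0, 0, 0, 0.02], [0, 0, 0.004, 0, 0, 0, 0.02], [0, 0, 0.004, 0, 0, 0, 0.02], [0, 0, 0.004, 0, 0, 0, 0.02], [0, 0, 0.004, 0, 0, 0, 0.02], [0, 0, 0.004, 0, 0, 0, 0.02], [0, 0, 0.004, 0, 0, 0, 0.02], [0, 0, 0.004, 0, 0, 0, 0.02], [0, 0, 0.004, 0, 0, 0, 0.02], [0, 0, 0.0025, 0, 0, 0, 0.02], [0, 0, 0, 0, 0, 0, 0.02]]])

```text
time_s: 24.65
tool_pos: [0.5326, 0.2242, 0.2194]
orientation: [0.46, -3.107, 0.0]
ft_force: [-0.3, -0.2, -2.8]
opening: 0.027
grip_force: 70.1
```

Run:
```python
from h import *
delta([.5325,.2285,.22])
for n in('scene','wrist'): cap(n,n[0]+'_u.png')
print(rollpos('s_u.png',.004))
s=load('s_u.png')['pixels'][:,:,::-1];w=load('w_u.png')['pixels'][:,:,::-1]
cv2.imwrite('pics/u.png',np.vstack([cv2.resize(s[190:260,360:440],(640,560),interpolation=cv2.INTER_CUBIC)[50:450],w[120:320]]))
```

```text
t 24.65 tool [0.5326 0.2242 0.2194] f [-0.3  -0.2  -2.85] q7 1.44 open 0.027014346190071238
tool y yaw 16.86 tilt [-5.e-04 -4.e-04 -1.e+00] delta tool [-0.0012  0.0041 -0.0006] rz None
(0.854, array([400.69, 231.84]), array([0.5301, 0.23  , 0.039 ]))
```

View pics/u.png

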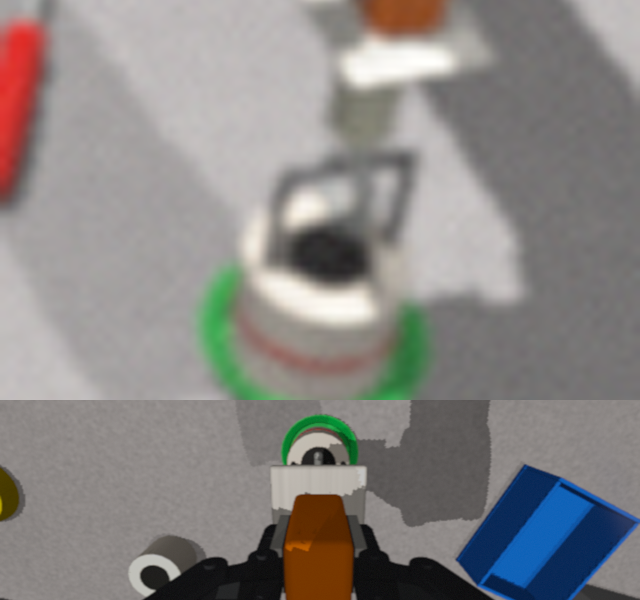

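The scene crop shows the roll in the nest and the hook slack below the bail wire, with posts at (285,170)-(275,255) and (410,160)-(395,240). The posts lean a little, so I'll check numerically whether it is upright.

Run:
```python
from h import *
c=load('s_u.png');q=lambda p:np.round((np.array(proj(c,p))-[360,190])*8-[0,50])
y=np.radians(17);ax=np.array([-np.sin(y),np.cos(y),0])
for C in ([.5325,.2285,.004],):
    C=np.array(C)
    for s in(-1,1): print('post',s,q(C+ax*s*.024+[0,0,.112]),q(C+ax*s*.024+[0,0,.06]))
    print('top centre',q(C+[0,0,.06]))
from scipy.optimize import least_squares
obs=[(-.024,.112,285,168),(.024,.112,412,155),(-.024,.062,275,255),(.024,.062,395,240)]
def res(v):
    R=Ro.from_rotvec([v[3],v[4],0])*Ro.from_rotvec([0,0,v[5]]);r=[]
    for s,z,a,b in obs:r+=list(q(np.array(v[:3])+R.apply([0,s,z]))-[a,b])
    return np.array(r)
def res2(v): # z, yaw fixed
    return res([v[0],v[1],.004,v[2],v[3],np.radians(17)])
s=least_squares(res2,[.5325,.2285,0,0],diff_step=.02);print(s.x,s.fun)
```

```text
post -1 [296. 174.] [277. 260.]
post 1 [408. 152.] [386. 239.]
top centre [332. 249.]
[0.53256612 0.22837494 0.         0.        ] [10.  6. -4. -2.  2.  2. -8. -4.]
```

The projected upright roll matches the observed posts within about 1 px, so it is home and upright. Unhooking.

>>> step_hand(deltas=[[[-0.008, 0, 0, 0, 0, 0, 0.02], [-0.012, 0, 0, 0, 0, 0, 0.02], [-0.012, 0, 0, 0, 0, 0, 0.02], [-0.012, 0, 0, 0, 0, 0, 0.02], [-0.012, 0, 0, 0, 0, 0, 0.02], [-0.014, 0, 0, 0, 0, 0, 0.02], [0, 0, 0, 0, 0, 0, 0.02]]])

```text
time_s: 25.45
tool_pos: [0.6016, 0.245, 0.2191]
orientation: [-0.46, 3.108, -0.001]
ft_force: [-0.3, -0.3, -2.8]
opening: 0.0273
grip_force: 70.2
```

Run:
```python
from h import *
delta([.5307,-.2181,.31],4.54)
cap('scene','s_v.png');print(rollpos('s_v.png',.004))
```

```text
t 25.45 tool [0.6016 0.245  0.2191] f [-0.29 -0.3  -2.84] q7 1.5 open 0.027308798476379008
tool y yaw 16.84 tilt [ 3.e-04 -7.e-04 -1.e+00] delta tool [ 0.202  -0.4227 -0.0906] rz 0.2146
(0.869, array([400.53, 231.84]), array([0.5302, 0.2295, 0.039 ]))
```

>>> step_hand(deltas=[[[0, 0, -0.02, 0, 0, 0, 0.02], [0, 0, -0.03, 0, 0, 0, 0.02], [0, 0, -0.03, 0, 0, 0, 0.02], [0, 0, -0.02, 0, 0, 0, 0.02], [0, 0, 0, 0, 0, 0.1, 0.02], [0, 0, 0, 0, 0, 0.115, 0.02], [0, 0, 0, 0, 0, 0, 0.02], [0, 0, 0, 0, 0, 0, 0.02]]])

```text
time_s: 26.3
tool_pos: [0.5996, 0.2445, 0.3196]
orientation: [0.13, -3.138, 0.0]
ft_force: [0.1, 0.1, -3.6]
opening: 0.0272
grip_force: 70.2
```

Run:
```python
from h import *
delta([.5307,-.2181,.315],4.54)
```

```text
t 26.3 tool [0.5996 0.2445 0.3196] f [ 0.09  0.11 -3.61] q7 1.28 open 0.027192836774848014
tool y yaw 4.73 tilt [-4.e-04 -2.e-04 -1.e+00] delta tool [ 0.1068 -0.4554  0.0048] rz 0.0033
```

>>> step_hand(deltas=[[[0.004, -0.02, 0, 0, 0, 0, 0.02], [0.009, -0.038, 0, 0, 0, 0, 0.02], [0.009, -0.038, 0, 0, 0, 0, 0.02], [0.009, -0.038, 0, 0, 0, 0, 0.02], [0.009, -0.038, 0, 0, 0, 0, 0.02], [0.009, -0.038, 0, 0, 0, 0, 0.02], [0.009, -0.038, 0, 0, 0, 0, 0.02], [0.009, -0.038, 0, 0, 0, 0, 0.02], [0.009, -0.038, 0, 0, 0, 0, 0.02], [0.009, -0.038, 0, 0, 0, 0, 0.02], [0.009, -0.038, 0, 0, 0, 0, 0.02], [0.005, -0.02, 0, 0, 0, 0, 0.02]]])

```text
time_s: 27.5
tool_pos: [0.5324, -0.1867, 0.3202]
orientation: [-0.121, 3.139, -0.002]
ft_force: [0.4, -0.8, -2.2]
opening: 0.0272
grip_force: 70.1
```

>>> step_hand(deltas=[[[0.0035, -0.0175, 0, 0, 0, 0.003, 0.02], [0, 0, 0, 0, 0, 0, 0.02], [0, 0, 0, 0, 0, 0, 0.02], [0, 0, 0, 0, 0, 0, 0.02]]])

```text
time_s: 27.9
tool_pos: [0.5322, -0.1988, 0.3197]
orientation: [0.123, -3.139, -0.001]
ft_force: [0.2, 0.5, -2.5]
opening: 0.0271
grip_force: 70.2
```

Run:
```python
from h import *
delta([.5307,-.2181,.155],4.54)
cap('scene','s_v.png');print(rollpos('s_v.png',.004))
```

```text
t 27.9 tool [ 0.5322 -0.1988  0.3197] f [ 0.16  0.55 -2.54] q7 2.01 open 0.027058316231971528
tool y yaw 4.48 tilt [-2.e-04  5.e-04 -1.e+00] delta tool [ 0.003  -0.0192  0.1647] rz -0.001
(0.893, array([400.53, 231.84]), array([0.5302, 0.2295, 0.039 ]))
```

>>> step_hand(deltas=[[[0.001, -0.006, 0, 0, 0, -0.001, 0.02], [0.001, -0.006, 0, 0, 0, 0, 0.02], [0.001, -0.006, 0, 0, 0, 0, 0.02], [0, -0.001, 0, 0, 0, 0, 0.02], [0, 0, 0, 0, 0, 0, 0.02], [0, 0, 0, 0, 0, 0, 0.02]]])

```text
time_s: 28.55
tool_pos: [0.5307, -0.2187, 0.3198]
orientation: [0.121, -3.139, -0.0]
ft_force: [-0.8, -0.0, -2.5]
opening: 0.0276
grip_force: 70.2
```

Run:
```python
from h import *
delta([.5307,-.2181,.155],4.54)
```

```text
t 28.55 tool [ 0.5307 -0.2187  0.3198] f [-0.79 -0.01 -2.52] q7 2.05 open 0.02755312521040549
tool y yaw 4.43 tilt [-1.e-04  1.e-04 -1.e+00] delta tool [-0.      0.0006  0.1648] rz -0.0019
```

>>> step_hand(deltas=[[[0, 0.0006, 0.02, 0, 0, -0.002, 0.02], [0, 0, 0.02, 0, 0, 0, 0.02], [0, 0, 0.02, 0, 0, 0, 0.02], [0, 0, 0.02, 0, 0, 0, 0.02], [0, 0, 0.02, 0, 0, 0, 0.02], [0, 0, 0.02, 0, 0, 0, 0.02], [0, 0, 0.02, 0, 0, 0, 0.02], [0, 0, 0.015, 0, 0, 0, 0.02], [0, 0, 0, 0, 0, 0, 0.02], [0, 0, 0, 0, 0, 0, 0.02]]])

```text
time_s: 29.55
tool_pos: [0.5308, -0.2183, 0.1653]
orientation: [-0.124, 3.139, -0.0]
ft_force: [0.2, -0.5, -2.3]
opening: 0.0273
grip_force: 70.2
```

Run:
```python
from h import *
delta([.5307,-.2181,.155],4.54)
```

```text
t 29.55 tool [ 0.5308 -0.2183  0.1653] f [ 0.16 -0.47 -2.27] q7 2.11 open 0.027274059248986612
tool y yaw 4.54 tilt [ 1.e-04 -2.e-04 -1.e+00] delta tool [0.0001 0.0002 0.0103] rz 0.0
```

>>> step_hand(deltas=[[[0, 0, 0.004, 0, 0, 0, 0.02], [0, 0, 0.004, 0, 0, 0, 0.02], [0, 0, 0.002, 0, 0, 0, 0.02], [0, 0, 0, 0, 0, 0, 0.02], [0, 0, 0, 0, 0, 0, 0.02]]])

```text
time_s: 30.05
tool_pos: [0.5308, -0.2183, 0.1551]
orientation: [-0.124, 3.139, -0.0]
ft_force: [0.2, 1.4, 0.6]
opening: 0.027
grip_force: 70.4
```

Run:
```python
from h import *
delta([.5307,-.2181,.155],4.54)
```

```text
t 30.05 tool [ 0.5308 -0.2183  0.1551] f [0.24 1.44 0.55] q7 2.11 open 0.027039255932943335
tool y yaw 4.54 tilt [ 4.e-04 -1.e-04 -1.e+00] delta tool [0.0001 0.0002 0.0001] rz -0.0001
```

The weight has transferred to the rim. Releasing and backing off.

>>> step_hand(deltas=[[[0, 0, 0, 0, 0, 0, 0.085], [0, 0, 0, 0, 0, 0, 0.085], [0, 0, 0, 0, 0, 0, 0.085], [0, 0, 0, 0, 0, 0, 0.085], [0, 0, 0, 0, 0, 0, 0.085], [0, 0, 0, 0, 0, 0, 0.085], [0, 0, -0.02, 0, 0, 0, 0.085], [0, 0, -0.03, 0, 0, 0, 0.085], [0, 0, -0.04, 0, 0, 0, 0.085], [0, 0, -0.04, 0, 0, 0, 0.085], [0, 0, -0.02, 0, 0, 0, 0.085]]])

```text
time_s: 31.15
tool_pos: [0.5313, -0.2189, 0.3085]
orientation: [-0.124, 3.135, -0.001]
ft_force: [0.7, -0.1, 0.4]
opening: 0.0851
grip_force: 0.0
```

>>> step_hand(deltas=[[[0, 0.03, 0, 0, 0, 0, 0.085], [0, 0.04, 0, 0, 0, 0, 0.085], [0, 0.04, 0, 0, 0, 0, 0.085], [0, 0.03, 0, 0, 0, 0, 0.085], [0, 0, 0, 0, 0, 0, 0.085], [0, 0, 0, 0, 0, 0, 0.085], [0, 0, 0, 0, 0, 0, 0.085], [0, 0, 0, 0, 0, 0, 0.085]]])

```text
time_s: 31.95
tool_pos: [0.5195, -0.0801, 0.3049]
orientation: [-0.121, 3.139, -0.001]
ft_force: [0.3, 0.6, -0.2]
opening: 0.0851
grip_force: 0.0
```

Run:
```python
from h import *
c=cap('scene','s_fin.png');t=cap('top','t_fin.png')
print(rollpos('s_fin.png',.004))
for n,x in(('scene',c),('top',t)):
    g=cv2.cvtColor(load(n+'0.png')['pixels'],cv2.COLOR_RGB2GRAY);f=cv2.cvtColor(x['pixels'],cv2.COLOR_RGB2GRAY)
    u,v=map(int,proj(x,[.531,-.218,.17]));T=g[v-14:v+14,u-10:u+10];S=f[v-22:v+22,u-18:u+18];k=4
    m=cv2.matchTemplate(cv2.resize(S,None,fx=k,fy=k,interpolation=2),cv2.resize(T,None,fx=k,fy=k,interpolation=2),cv2.TM_CCOEFF_NORMED);_,s,_,l=cv2.minMaxLoc(m);print(n,s,l[0]/k-8,l[1]/k-8)
delta([.5307,-.2181,.155])
```

```text
(0.893, array([400.53, 231.84]), array([0.5302, 0.2295, 0.039 ]))
scene 0.9951910972595215 0.75 0.0
top 0.9869807362556458 -0.75 0.0
t 32.05 tool [ 0.5195 -0.0798  0.3048] f [ 0.32  0.3  -0.24] q7 1.74 open 0.08495568557580577
tool y yaw 4.43 tilt [-1.e-04 -3.e-04 -1.e+00] delta tool [-0.0005 -0.1387  0.1498] rz None
```

```bash
python3 -c "
from workcell import sign_off
print(sign_off())"
```

```text
the job is handed in; nothing more can be done
None
```

The job is handed in with no verdict shown: the roll was weighed (about 4.1 N, held about 14 mm up for over 2 s) and now stands upright in the green nest, and the scale is back in its holster and released, but I viewed 12 pictures, two over the limit of 10.

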